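Load filter panels into the clip rack

ROBOT

A 6-joint arm with a two-finger parallel gripper is mounted at the origin on a cart in front of the work surface, level with it; the furniture and walls round the work are solid. World frame = base frame: x ahead of the robot, y to its left, z up, the work surface at z = 0. Lengths are in m, angles in rad, forces in N, time in s.
With the tool pointing down it reaches from about 0.325 to 0.775 m from the base axis. Payload 5.5 kg.
Tool frame: the origin (TCP) lies between the finger pads; the fingertips stand 8 mm ahead of it and the grasp point (between the pads) lies 11 mm behind it (tcp_to_tips is the distance from the TCP to the fingertips, in m); z points along the fingers, y is the direction in which the jaws open and shut (so a half turn about z gives the same grasp; the last joint's range is limited). The gripper opens to 88 mm and grips with 3 to 60 N. Pads are 20 mm wide; open, the fingers measure 115 mm over their backs; the gripper's body (75 mm by 178 mm) begins 61 mm behind the grasp point.
Start: joints at [-1.177, 0.091, 1.231, -0, 1.82, -0.057], TCP at [0.261, -0.54, 0.231] pointing down, gripper open.
Joint ranges: [-2.87, 2.87], [-0.86, 2.18], [0.17, 2.46], [-1.51, 4.65], [0.06, 2.69], [-2.65, 2.65]. Speed limits (rad/s): [2.57, 2.57, 3.01, 3.14, 3.14, 3.14].

INTERFACE

Orientations are given as a unit quaternion [w, x, y, z].
In Python, from bench import * gives the robot as it stands. Calls block until the motion is done:
- move_to(position, orientation): joint-space move of the TCP to a pose.
- move_l(position, speed=0.15, orientation=None): straight line of the TCP; orientation=None keeps the orientation; speed is the mean speed in m/s.
- movej(angles): joint-space move.
- gripper_open() and close(): open the fingers fully, or close them until they stop; the grip force is fixed at half the most.
- hold(seconds).
- inverse_kinematics(position, orientation): joint angles nearest the present ones, or None.
- state(): the state.
- get_image(name): name is "side" or "top"; returns a dict with "frame" (420x560x3 uint8, blue, green, red), "depth" (420x560 float32, m along the optical axis (not along the pixel's ray), 0 where there is no reading), "camera_matrix" (3x3 intrinsics, pixels), "view" (4x4, takes a point from world to camera coordinates). Camera axes: x right, y up, looking along -z (the intrinsics and any distortion apply to the point x, -y, -z); pixel columns grow to the right and rows downward; lengths in m; the calibration is good to about 2 mm. A picture is of the moment at which its call begins.
A pose or a line that the arm cannot do raises IKError and nothing moves.
- job_done(): hands the job in, once; it reports no verdict.
The state is a dict: "time": time; "joint_pos": joint angles; "dq": joint speeds; "joint_torque": joint torques, N m; "ee_pos": TCP position; "ee_rot": TCP orientation; "ft_force": force on the tool from outside, world axes, zero at the start; "moment": the same for the moment, N m; "finger_gap": finger opening in m.
Only numpy, scipy, OpenCV 4.12 (cv2) and the standard library are available. Lean on these libraries where they do the work, as an engineer would, in place of code of your own. Each camera call takes 0.05 s, during which the arm holds its last target. There are 200 camera calls.

TASK

Put every filter panel lying on the worktop into the clip rack on the case: one panel to a slot, standing upright on its short edge, pushed down past the spring clip until it sits fully home on the rack's floor, with its orange dot facing the orange-striped end of the rack. Some panels lie dot down, and the sloping stand beside the rack is there to set a panel down and grip it anew by its edge; leave the other things on the bench where they are.

Things in the scene. Friction and masses are not known exactly. Their poses are not given: they have to be found in the camera images.
- panel_a: Filter panel: plate 80 x 56 x 8 mm, 60 g: a silver frame with a grey window in both faces. Origin at its centre; x along the 80 mm side, y along the 56 mm side, z square to its faces, out of the face with the orange dot. It starts flat on the worktop, right or left of the white case, dot up or down. May be absent.
- panel_b: Filter panel: plate 80 x 56 x 8 mm, 60 g: a silver frame with a grey window in both faces. Origin at its centre; x along the 80 mm side, y along the 56 mm side, z square to its faces, out of the face with the orange dot. It starts flat on the worktop, right or left of the white case, dot up or down. May be absent.
- panel_c: Filter panel: plate 80 x 56 x 8 mm, 60 g: a silver frame with a grey window in both faces. Origin at its centre; x along the 80 mm side, y along the 56 mm side, z square to its faces, out of the face with the orange dot. It starts flat on the worktop, right or left of the white case, dot up or down. May be absent.
- panel_d: Filter panel: plate 80 x 56 x 8 mm, 60 g: a silver frame with a grey window in both faces. Origin at its centre; x along the 80 mm side, y along the 56 mm side, z square to its faces, out of the face with the orange dot. It starts flat on the worktop, right or left of the white case, dot up or down. May be absent.
- panel_a_dot (a point): Centre of the 22 mm orange dot, in the middle of one face of panel_a (4 mm along +z from its centre).
- panel_b_dot (a point): Centre of the 22 mm orange dot, in the middle of one face of panel_b (4 mm along +z from its centre).
- panel_c_dot (a point): Centre of the 22 mm orange dot, in the middle of one face of panel_c (4 mm along +z from its centre).
- panel_d_dot (a point): Centre of the 22 mm orange dot, in the middle of one face of panel_d (4 mm along +z from its centre).
- rack: Clip rack, fixed on the white case (case top at z = 0.155 m): grey base 170 x 78 x 8 mm, origin at the centre of its underside. x along the row of four slots 45 mm apart, z up; the -x end of the base has an orange stripe. Between seated neighbours 37 mm stay free: open the fingers only part way there. Each slot lies between two white U-shaped guides 38 mm high with a flared mouth, 55 mm above the underside.
- slot_1 (a point): Centre of the floor of the slot nearest the orange stripe; axes as the rack's. The floor lies 8 mm above the rack's underside; a panel fully home on its short edge has its centre 40 mm above this point and stands 42 mm out of the guides. Room in the slot: 11 mm along x, 61 mm along y; about 4 mm more to each side at the mouth.
- slot_2 (a point): Centre of the floor of the second slot from the stripe; axes as the rack's. The floor lies 8 mm above the rack's underside; a panel fully home on its short edge has its centre 40 mm above this point and stands 42 mm out of the guides. Room in the slot: 11 mm along x, 61 mm along y; about 4 mm more to each side at the mouth.
- slot_3 (a point): Centre of the floor of the third slot from the stripe; axes as the rack's. The floor lies 8 mm above the rack's underside; a panel fully home on its short edge has its centre 40 mm above this point and stands 42 mm out of the guides. Room in the slot: 11 mm along x, 61 mm along y; about 4 mm more to each side at the mouth.
- slot_4 (a point): Centre of the floor of the slot farthest from the stripe; axes as the rack's. The floor lies 8 mm above the rack's underside; a panel fully home on its short edge has its centre 40 mm above this point and stands 42 mm out of the guides. Room in the slot: 11 mm along x, 61 mm along y; about 4 mm more to each side at the mouth.
- clip_1 (a joint): Steel leaf spring at the +x side of slot 1 (the other slots have the same), in m: 0 slot empty, about 0.003 to 0.006 with a panel in. It presses the panel towards -x with about 5 N, bears on it from about 28 mm above the slot floor downward, and takes 5 to 15 N of downward push to pass: a panel's own weight is not enough.
- stand: Turning stand, fixed on the white case right of the rack: a white rest sloping at 45 degrees, to lay a flat panel on and grip it anew by its upper short edge. Origin at the centre of the underside of its 74 x 74 x 10 mm grey base, z up. The slope rises along (0, -0.707, 0.707) in the stand's axes; its outward normal is (0, 0.707, 0.707). No side walls.
- stand_foot (a point): Middle of the inner corner of slope and foot ledge (26 mm along y, 50 mm above the stand's origin); axes as the stand's. A panel in place has its centre 40 mm up the slope and 4 mm out along the normal from here. The ledge stands 13 mm out from the slope. The rest is 42 mm wide (fingers pass beside it) and reaches 48 mm up the slope, so a panel juts out 32 mm free at the top.
- timer: White timer 66 x 62 x 20 mm, a bystander; origin at the centre of its underside.
- petri_a: Covered petri dish, 66 mm across, 16 mm high, a bystander; origin at the centre of its underside.
- forceps: Steel forceps, 120 mm long, 8 mm high, a bystander; origin at the centre of its underside.
- tape_teal: Teal tape roll, 60 mm across, 18 mm high, a bystander; origin at the centre of its underside.
- vial_1: Small vial with black cap, 22 mm across, 52 mm high, a bystander; origin at the centre of its underside.
- marker_blue: White marker with blue cap, 134 mm long, 15 mm high, a bystander; origin at the centre of its underside.

How it is judged:
At the end, for the whole second after the job is handed in: Every panel present stands in a slot of its own: centre within 5 mm across and 6 mm along the slot, 36 to 42.5 mm above the slot floor (40 when home), long side within 7 degrees of upright, face square to the row within 9 degrees, the orange dot on the side of the striped end, and it is at rest (((x of panel_a in the frame of slot_1 between -0.005 and 0.005 m and y of panel_a in the frame of slot_1 between -0.006 and 0.006 m and z of panel_a in the frame of slot_1 between 0.036 and 0.0425 m and angle between the x axis of panel_a and the z axis of slot_1, either way round below 0.12 rad and angle between the z axis of panel_a and the x axis of slot_1, either way round below 0.15 rad and x of panel_a_dot in the frame of slot_1 below -0.001 m) or (x of panel_a in the frame of slot_2 between -0.005 and 0.005 m and y of panel_a in the frame of slot_2 between -0.006 and 0.006 m and z of panel_a in the frame of slot_2 between 0.036 and 0.0425 m and angle between the x axis of panel_a and the z axis of slot_2, either way round below 0.12 rad and angle between the z axis of panel_a and the x axis of slot_2, either way round below 0.15 rad and x of panel_a_dot in the frame of slot_2 below -0.001 m) or (x of panel_a in the frame of slot_3 between -0.005 and 0.005 m and y of panel_a in the frame of slot_3 between -0.006 and 0.006 m and z of panel_a in the frame of slot_3 between 0.036 and 0.0425 m and angle between the x axis of panel_a and the z axis of slot_3, either way round below 0.12 rad and angle between the z axis of panel_a and the x axis of slot_3, either way round below 0.15 rad and x of panel_a_dot in the frame of slot_3 below -0.001 m) or (x of panel_a in the frame of slot_4 between -0.005 and 0.005 m and y of panel_a in the frame of slot_4 between -0.006 and 0.006 m and z of panel_a in the frame of slot_4 between 0.036 and 0.0425 m and angle between the x axis of panel_a and the z axis of slot_4, either way round below 0.12 rad and angle between the z axis of panel_a and the x axis of slot_4, either way round below 0.15 rad and x of panel_a_dot in the frame of slot_4 below -0.001 m)) and ((x of panel_b in the frame of slot_1 between -0.005 and 0.005 m and y of panel_b in the frame of slot_1 between -0.006 and 0.006 m and z of panel_b in the frame of slot_1 between 0.036 and 0.0425 m and angle between the x axis of panel_b and the z axis of slot_1, either way round below 0.12 rad and angle between the z axis of panel_b and the x axis of slot_1, either way round below 0.15 rad and x of panel_b_dot in the frame of slot_1 below -0.001 m) or (x of panel_b in the frame of slot_2 between -0.005 and 0.005 m and y of panel_b in the frame of slot_2 between -0.006 and 0.006 m and z of panel_b in the frame of slot_2 between 0.036 and 0.0425 m and angle between the x axis of panel_b and the z axis of slot_2, either way round below 0.12 rad and angle between the z axis of panel_b and the x axis of slot_2, either way round below 0.15 rad and x of panel_b_dot in the frame of slot_2 below -0.001 m) or (x of panel_b in the frame of slot_3 between -0.005 and 0.005 m and y of panel_b in the frame of slot_3 between -0.006 and 0.006 m and z of panel_b in the frame of slot_3 between 0.036 and 0.0425 m and angle between the x axis of panel_b and the z axis of slot_3, either way round below 0.12 rad and angle between the z axis of panel_b and the x axis of slot_3, either way round below 0.15 rad and x of panel_b_dot in the frame of slot_3 below -0.001 m) or (x of panel_b in the frame of slot_4 between -0.005 and 0.005 m and y of panel_b in the frame of slot_4 between -0.006 and 0.006 m and z of panel_b in the frame of slot_4 between 0.036 and 0.0425 m and angle between the x axis of panel_b and the z axis of slot_4, either way round below 0.12 rad and angle between the z axis of panel_b and the x axis of slot_4, either way round below 0.15 rad and x of panel_b_dot in the frame of slot_4 below -0.001 m)) and ((x of panel_c in the frame of slot_1 between -0.005 and 0.005 m and y of panel_c in the frame of slot_1 between -0.006 and 0.006 m and z of panel_c in the frame of slot_1 between 0.036 and 0.0425 m and angle between the x axis of panel_c and the z axis of slot_1, either way round below 0.12 rad and angle between the z axis of panel_c and the x axis of slot_1, either way round below 0.15 rad and x of panel_c_dot in the frame of slot_1 below -0.001 m) or (x of panel_c in the frame of slot_2 between -0.005 and 0.005 m and y of panel_c in the frame of slot_2 between -0.006 and 0.006 m and z of panel_c in the frame of slot_2 between 0.036 and 0.0425 m and angle between the x axis of panel_c and the z axis of slot_2, either way round below 0.12 rad and angle between the z axis of panel_c and the x axis of slot_2, either way round below 0.15 rad and x of panel_c_dot in the frame of slot_2 below -0.001 m) or (x of panel_c in the frame of slot_3 between -0.005 and 0.005 m and y of panel_c in the frame of slot_3 between -0.006 and 0.006 m and z of panel_c in the frame of slot_3 between 0.036 and 0.0425 m and angle between the x axis of panel_c and the z axis of slot_3, either way round below 0.12 rad and angle between the z axis of panel_c and the x axis of slot_3, either way round below 0.15 rad and x of panel_c_dot in the frame of slot_3 below -0.001 m) or (x of panel_c in the frame of slot_4 between -0.005 and 0.005 m and y of panel_c in the frame of slot_4 between -0.006 and 0.006 m and z of panel_c in the frame of slot_4 between 0.036 and 0.0425 m and angle between the x axis of panel_c and the z axis of slot_4, either way round below 0.12 rad and angle between the z axis of panel_c and the x axis of slot_4, either way round below 0.15 rad and x of panel_c_dot in the frame of slot_4 below -0.001 m)) and ((x of panel_d in the frame of slot_1 between -0.005 and 0.005 m and y of panel_d in the frame of slot_1 between -0.006 and 0.006 m and z of panel_d in the frame of slot_1 between 0.036 and 0.0425 m and angle between the x axis of panel_d and the z axis of slot_1, either way round below 0.12 rad and angle between the z axis of panel_d and the x axis of slot_1, either way round below 0.15 rad and x of panel_d_dot in the frame of slot_1 below -0.001 m) or (x of panel_d in the frame of slot_2 between -0.005 and 0.005 m and y of panel_d in the frame of slot_2 between -0.006 and 0.006 m and z of panel_d in the frame of slot_2 between 0.036 and 0.0425 m and angle between the x axis of panel_d and the z axis of slot_2, either way round below 0.12 rad and angle between the z axis of panel_d and the x axis of slot_2, either way round below 0.15 rad and x of panel_d_dot in the frame of slot_2 below -0.001 m) or (x of panel_d in the frame of slot_3 between -0.005 and 0.005 m and y of panel_d in the frame of slot_3 between -0.006 and 0.006 m and z of panel_d in the frame of slot_3 between 0.036 and 0.0425 m and angle between the x axis of panel_d and the z axis of slot_3, either way round below 0.12 rad and angle between the z axis of panel_d and the x axis of slot_3, either way round below 0.15 rad and x of panel_d_dot in the frame of slot_3 below -0.001 m) or (x of panel_d in the frame of slot_4 between -0.005 and 0.005 m and y of panel_d in the frame of slot_4 between -0.006 and 0.006 m and z of panel_d in the frame of slot_4 between 0.036 and 0.0425 m and angle between the x axis of panel_d and the z axis of slot_4, either way round below 0.12 rad and angle between the z axis of panel_d and the x axis of slot_4, either way round below 0.15 rad and x of panel_d_dot in the frame of slot_4 below -0.001 m)) and linear speed of each of panel_a, panel_b, panel_c, panel_d below 0.02 m/s); the robot touches nothing.
It fails at once if one of the bystanders (timer, petri dish, forceps, tape, vial, marker) is shoved more than 5 cm away (distance of any of timer, petri_a, forceps, tape_teal, vial_1, marker_blue from where it was at the start of the episode above 0.05 m).
Of panel_a, panel_b, panel_c, panel_d only 3 to 4 are there at a start; the rules pass over those that are not, and their reading is None.
At some moment in a run one of panel_a, panel_b, panel_c, panel_d may be knocked a few centimetres aside while the robot is not near it.
Once in a run the grip may slacken for a moment while it holds something.
It also fails if it takes over 210 s, if anything falls off the work surface, if the arm or the gripper's body presses on something with over 40 N, if the wrist force passes 120 N, or if a joint passes its speed limit or range.

## Working session

There is one attempt and no reset: what is moved stays moved. The work goes in short steps, each a Python script; the robot and the scene stay as the last script left them, time stands still between calls to the robot, and variables do not carry over. Pictures are saved under pics/ and viewed, about 12 in all and at most 16, crops included, and the job is handed in when it is done.

```bash
mkdir -p pics; ls; python3 - <<'E'
from bench import *
import cv2,numpy as np
for n in ("top","side"):
    d=get_image(n); cv2.imwrite(f"pics/{n}0.png",cv2.resize(d["frame"],None,fx=1.4,fy=1.4,interpolation=cv2.INTER_CUBIC))
    np.savez(f"{n}0.npz",**d); print(d["camera_matrix"],d["view"], [k for k in d])
print(state())
E
```

```text
pics
[[486.54640454   0.         285.29883904]
 [  0.         486.54640454 216.33474889]
 [  0.           0.           1.        ]] [[-0.36347604 -0.93144592  0.01713666  0.17738719]
 [ 0.73313424 -0.27464284  0.62216195 -0.44849492]
 [-0.57480375  0.23870443  0.78270099 -1.66605031]
 [ 0.          0.          0.          1.        ]] ['frame', 'depth', 'camera_matrix', 'view']
[[452.07904981   0.         278.89110124]
 [  0.         452.07904981 215.62473699]
 [  0.           0.           1.        ]] [[ 0.97641526 -0.21566716  0.01004532 -0.47593528]
 [ 0.10664207  0.52222341  0.84611476 -0.16081824]
 [-0.18772507 -0.82508811  0.5329061  -1.43127502]
 [ 0.          0.          0.          1.        ]] ['frame', 'depth', 'camera_matrix', 'view']
{'time': 0.1, 'joint_pos': array([-1.17668515e+00,  9.17924000e-02,  1.23177643e+00, -1.97003041e-05,
        1.81980251e+00, -5.67138780e-02]), 'dq': array([-0.0003053 , -0.00191568, -0.00210506,  0.00048567, -0.00080275,
       -0.00157838]), 'joint_torque': array([ 2.89961179e-03, -4.47858202e+01, -4.07569599e+01,  6.99039269e-02,
        2.84153729e-02, -1.02435069e-04]), 'ee_pos': array([ 0.26131097, -0.53982185,  0.22960846]), 'ee_rot': array([-8.75115713e-04,  9.74702142e-01,  2.23506027e-01, -1.58733464e-04]), 'ft_force': array([ 0.11194939,  0.16294042, -0.8870387 ]), 'moment': array([ 0.0226793 ,  0.04353609, -0.00276993]), 'finger_gap': 0.08805187585721454}
```

View pics/top0.png

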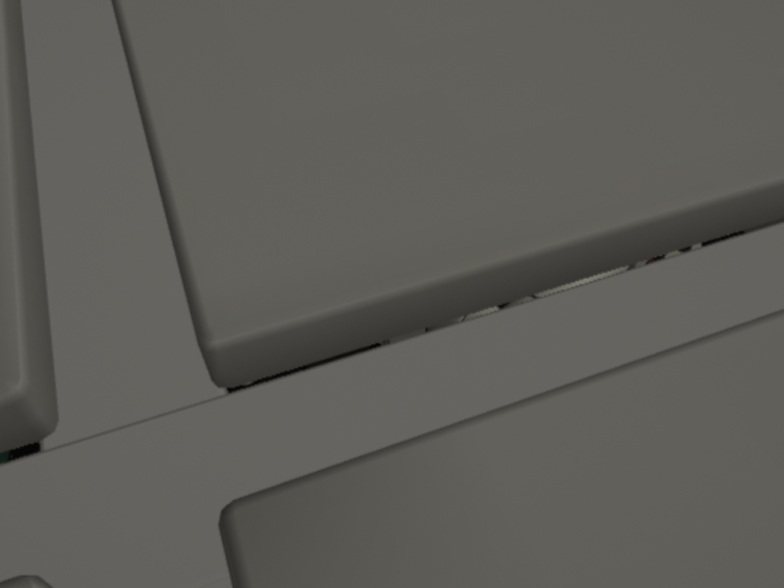

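View pics/side0.png

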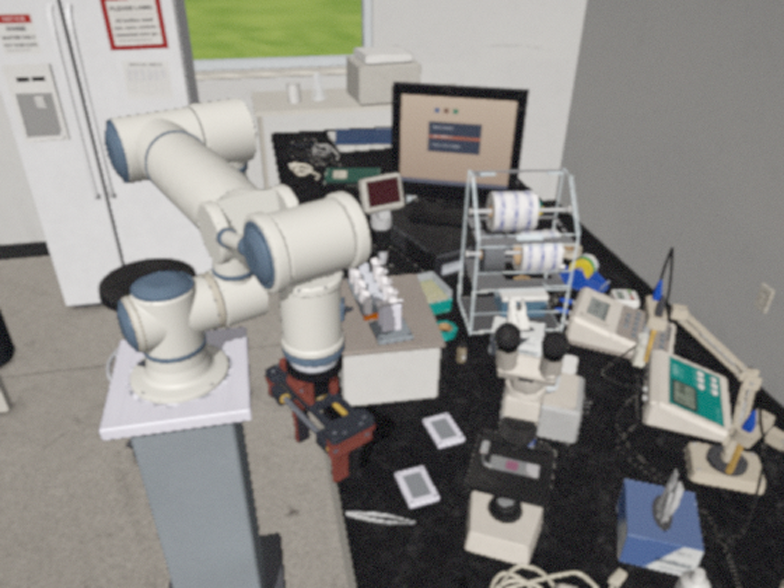

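The top view is blocked by overhead furniture. The side view shows two panels right of the case at about (443,430) and (416,486), 1.4x scale. The arm hides part of the left side, so I'll measure depth and then move the arm to look again.

```bash
cat > h.py <<'E'
from bench import *
import cv2, numpy as np
from scipy.spatial.transform import Rotation as R
def shot(n="side"): return get_image(n)
def cam(d): 
    V=d["view"]; return V[:3,:3], -V[:3,:3].T@V[:3,3]
def ray(d,uv):
    K=d["camera_matrix"]; Rm,C=cam(d); uv=np.atleast_2d(uv).astype(float)
    v=np.c_[(uv[:,0]-K[0,2])/K[0,0],-(uv[:,1]-K[1,2])/K[1,1],-np.ones(len(uv))]
    return C, v@Rm
def onplane(d,uv,z):
    C,v=ray(d,uv); return C+v*((z-C[2])/v[:,2])[:,None]
def cloud(d):
    h,w=d["depth"].shape; u,v=np.meshgrid(np.arange(w),np.arange(h))
    C,r=ray(d,np.c_[u.ravel(),v.ravel()]); return (C+r*d["depth"].ravel()[:,None]).reshape(h,w,3)
def proj(d,p):
    q=np.atleast_2d(p)@d["view"][:3,:3].T+d["view"][:3,3]; K=d["camera_matrix"]
    return np.c_[K[0,0]*q[:,0]/-q[:,2]+K[0,2], -K[1,1]*q[:,1]/-q[:,2]+K[1,2]]
def quat(z,y):
    z=np.array(z,float);y=np.array(y,float);z/=np.linalg.norm(z);y-=z*(y@z);y/=np.linalg.norm(y)
    q=R.from_matrix(np.c_[np.cross(y,z),y,z]).as_quat(); return q[[3,0,1,2]]
E
python3 - <<'E'
from h import *
t=np.load("top0.npz"); s=np.load("side0.npz")
print(cam(t)[1],cam(s)[1])
P=cloud(t); print(P[::100,::110].round(2).tolist())
movej([1.2,-0.6,0.9,0,1.5,0])
print(state()["time"],state()["ee_pos"])
d=shot(); np.savez("side1.npz",**d)
f=d["frame"][170:390,200:440]; cv2.imwrite("pics/side1.png",cv2.resize(f,(720,660)[:2],interpolation=cv2.INTER_CUBIC)[:600])
d=shot("top"); np.savez("top1.npz",**d); cv2.imwrite("pics/top1.png",d["frame"])
E
```

```text
[-0.56436899  0.43974425  1.58001589] [ 0.21317426 -1.19958856  0.90358679]
[[[-0.43, 0.46, 1.52], [-0.44, 0.44, 1.52], [-0.44, 0.41, 1.52], [-0.45, 0.38, 1.52], [-0.46, 0.35, 1.52], [-0.47, 0.33, 1.52]], [[-0.47, 0.46, 1.52], [-0.48, 0.44, 1.52], [-0.48, 0.42, 1.52], [-0.49, 0.4, 1.52], [-0.5, 0.38, 1.52], [-0.51, 0.36, 1.52]], [[-0.5, 0.46, 1.52], [-0.49, 0.45, 1.5], [-0.51, 0.43, 1.52], [-0.52, 0.41, 1.51], [-0.51, 0.38, 1.5], [-0.52, 0.36, 1.5]], [[-0.51, 0.47, 1.51], [-0.51, 0.45, 1.5], [-0.52, 0.43, 1.5], [-0.53, 0.42, 1.51], [-0.54, 0.4, 1.51], [-0.55, 0.39, 1.52]], [[-0.52, 0.47, 1.5], [-0.53, 0.46, 1.5], [-0.54, 0.44, 1.52], [-0.55, 0.43, 1.51], [-0.55, 0.41, 1.51], [-0.56, 0.4, 1.51]]]
3.9833 [0.10636455 0.36674549 0.89153878]
```

View pics/side1.png

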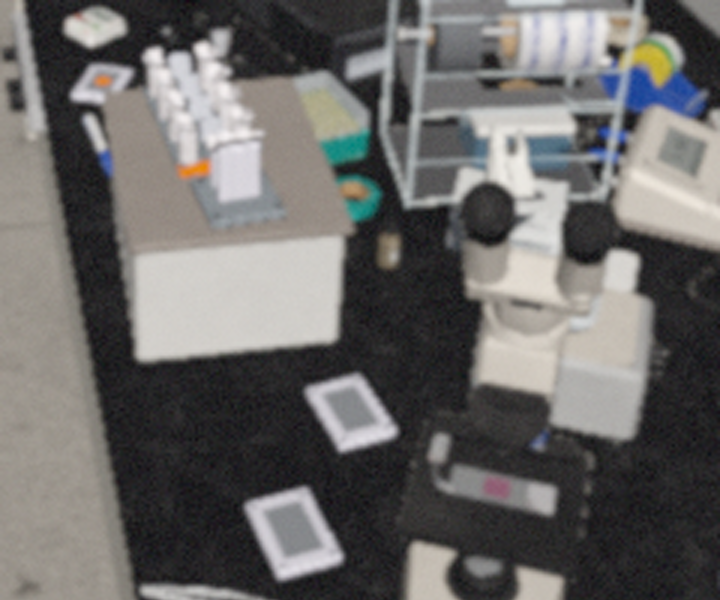

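The crop (3x, origin 200,170) shows:
- Two dot-down panels right of the case, at about (350,412) and (293,532).
- One dot-up panel left of the case, at about (103,82).
- The rack's orange stripe at its near end (193,168), with the stand at about (240,175).

A fourth panel could be hidden behind the case.

```bash
python3 - <<'E'
from h import *
t0=np.load("top0.npz")["frame"].astype(int);t1=np.load("top1.npz")["frame"].astype(int);print("topdiff",abs(t0-t1).mean())
d=np.load("side1.npz"); P=cloud(d); f=d["frame"]
hsv=cv2.cvtColor(f,cv2.COLOR_BGR2HSV)
m=((hsv[...,1]<60)&(hsv[...,2]>95)&(P[...,2]>-0.005)&(P[...,2]<0.03)&(P[...,0]>0.2)&(P[...,0]<1)).astype(np.uint8)
cs,_=cv2.findContours(m,cv2.RETR_EXTERNAL,cv2.CHAIN_APPROX_NONE)
for c in cs:
    if cv2.contourArea(c)<60: continue
    X=onplane(d,c[:,0,:],0.008)[:,:2].astype(np.float32)*1000
    r=cv2.minAreaRect(X); print("obj",np.round(r[0]),np.round(r[1],1),round(r[2],1),cv2.boundingRect(c),"z",np.median(P[c[:,0,1],c[:,0,0],2]).round(3))
om=(hsv[...,0]>5)&(hsv[...,0]<18)&(hsv[...,1]>150)&(hsv[...,2]>120)
n,l,st,ce=cv2.connectedComponentsWithStats(om.astype(np.uint8))
for i in range(1,n):
    if st[i,4]>8: print("orange",ce[i],st[i],np.nanmedian(P[l==i],0).round(3))
ct=(abs(P[...,2]-0.155)<0.006)&(P[...,0]>0.15)&(P[...,0]<0.75)&(abs(P[...,1])<0.5)
cs,_=cv2.findContours(ct.astype(np.uint8),cv2.RETR_EXTERNAL,cv2.CHAIN_APPROX_NONE)
c=max(cs,key=cv2.contourArea);X=onplane(d,c[:,0,:],.155);r=cv2.minAreaRect(X[:,:2].astype(np.float32)*1000);print("case",r,cv2.boxPoints(r).round(0).tolist())
for uv in [(200+220/3,170+40/3),(200+388/3,170+250/3),(200+360/3,170+195/3),(232,178),(232,220)]:
    u,v=int(uv[0]),int(uv[1]);print(uv,P[v,u].round(3))
# rack/stand
for lo,hi in [(.158,.168),(.17,.20),(.2,.215)]:
    s=(P[...,2]>lo)&(P[...,2]<hi)&(P[...,0]>.2)&(P[...,0]<.7)&(abs(P[...,1])<.4); Q=P[s];print(lo,len(Q),Q.min(0).round(3),Q.max(0).round(3))
f=d["frame"][165:275,215:335]; cv2.imwrite("pics/rack1.png",cv2.resize(f,None,fx=6,fy=5.4,interpolation=cv2.INTER_CUBIC))
E
```

```text
topdiff 0.5059623015873016
obj [ 702. -681.] [43.6 19.6] 32.9 (434, 406, 15, 14) z 0.004
obj [ 811. -678.] [52.2 95.5] 57.4 (461, 398, 47, 22) z 0.003
obj [ 360. -489.] [ 24.  122.5] 69.4 (246, 365, 51, 10) z 0.003
obj [ 574. -621.] [164.1 160.6] 8.7 (332, 363, 96, 57) z 0.004
obj [ 439. -434.] [63.4 91.8] 7.2 (281, 332, 34, 32) z 0.002
obj [ 995. -498.] [112.4  76.7] 61.6 (489, 316, 35, 34) z 0.02
obj [ 749. -372.] [39.1 87.5] 78.1 (383, 307, 31, 11) z 0.008
obj [ 976. -383.] [37.4 89.4] 50.8 (459, 294, 33, 16) z 0.019
obj [ 528. -304.] [64.3 94.4] 8.3 (301, 294, 32, 27) z 0.003
obj [ 458. -185.] [229.5  66.5] 8.2 (245, 268, 69, 23) z 0.005
obj [960. -96.] [ 40.  127.2] 52.5 (404, 238, 38, 16) z 0.023
obj [904.  10.] [ 94.9 111.3] 78.4 (375, 223, 32, 16) z 0.009
obj [383. 354.] [110.3  69.4] 63.3 (223, 191, 22, 15) z 0.005
obj [760. 165.] [344.6 115.8] 83.4 (326, 190, 36, 50) z 0.009
obj [393. 519.] [95.9 99.8] 32.7 (221, 172, 21, 14) z 0.005
obj [ 535. 1139.] [106.8  60.6] 80.9 (237, 121, 12, 8) z 0.02
obj [ 403. 1211.] [ 86.8 227.1] 12.3 (206, 115, 23, 14) z 0.006
obj [ 552. 1527.] [511.6 411.5] 0.0 (193, 92, 86, 24) z 0.007
obj [ 587. 2350.] [752.2 624. ] 3.1 (174, 58, 105, 23) z 0.005
orange [264.46153846 226.19230769] [260 224   9   5  26] [ 0.42  -0.103  0.164]
case ((448.711181640625, -71.04121398925781), (297.98785400390625, 213.7900848388672), 87.1229476928711) [[334.0, -214.0], [548.0, -225.0], [563.0, 72.0], [349.0, 83.0]]
(273.3333333333333, 183.33333333333334) [0.504 0.177 0.153]
(329.33333333333337, 253.33333333333331) [ 0.63  -0.1    0.031]
(320.0, 235.0) [0.642 0.036 0.007]
(232, 178) [0.393 0.485 0.027]
(232, 220) [0.355 0.199 0.003]
0.158 1342 [ 0.338 -0.221  0.158] [0.691 0.287 0.168]
0.17 703 [ 0.396 -0.195  0.17 ] [0.7   0.282 0.2  ]
0.2 537 [ 0.395 -0.169  0.2  ] [0.691 0.27  0.215]
```

View pics/rack1.png

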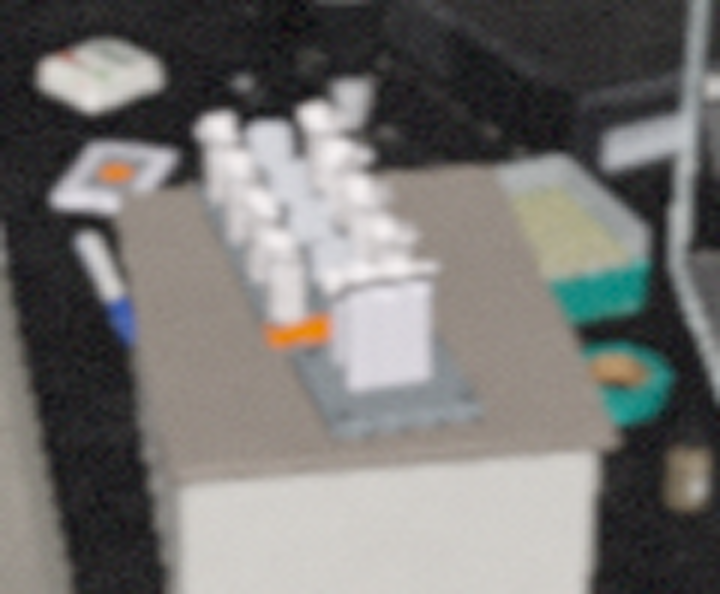

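The rack crop (6x/5.4x, origin 215,165) shows the stripe at (298,330), two rows of guide posts running away to the upper left, and the stand block at (390,340). I'll check what the slits in the top view reveal behind the case, and fit the rack and stand.

```bash
python3 - <<'E'
from h import *
t=np.load("top1.npz"); P=cloud(t); m=(t["depth"]>0.5)
print("top see-through px",m.sum()); Q=P[m]; print(Q[::max(1,len(Q)//25)].round(2).tolist())
d=np.load("side1.npz"); P=cloud(d); f=d["frame"]
print("translucent thing on table:",onplane(d,[(273,183),(273,178),(273,188)],0.008).round(3))
# occlusion map of table left: project grid, see whether depth shows table
print("rows y .10...; cols x .32...72; #=hidden")
for y in np.arange(.10,.62,.03):
    s=""
    for x in np.arange(.28,.78,.03):
        u,v=proj(d,[x,y,.004])[0].round().astype(int); q=P[v,u]; s+="." if abs(q[2])<.03 and np.hypot(*(q[:2]-[x,y]))<.06 else "#"
    print(f"{y:.2f}",s)
# stand patch profile
for v in range(212,248,2):
    print(v,[tuple((P[v,u]*1000).round().astype(int)) for u in range(272,290,5)], f[v,280])
g=(P[...,2]>.2)&(P[...,2]<.216)&(P[...,0]>.37)&(P[...,0]<.6)&(abs(P[...,1])<.25)
n,l,st,ce=cv2.connectedComponentsWithStats(g.astype(np.uint8))
for i in range(1,n):
    if st[i,4]>5: print(st[i],(P[l==i].mean(0)*1000).round())
E
```

```text
top see-through px 1479
[[0.67, -1.67, -0.28], [0.75, -1.68, -0.41], [0.47, -1.15, 0.01], [0.45, -0.94, 0.05], [0.45, -0.86, 0.05], [0.47, -0.8, 0.01], [0.48, -0.71, 0.0], [0.47, -0.61, 0.01], [-0.07, -0.02, 0.82], [-0.09, 0.05, 0.86], [0.48, -0.32, 0.0], [0.38, -0.16, 0.16], [0.37, -0.12, 0.16], [0.38, -0.03, 0.15], [0.38, 0.06, 0.15], [0.48, 0.07, -0.0], [0.46, 0.16, 0.03], [0.46, 0.21, 0.03], [0.48, 0.3, -0.0], [0.48, 0.35, -0.0], [0.48, 0.45, 0.01], [0.48, 0.49, -0.0], [0.49, 0.99, 0.0], [0.49, 1.04, 0.01], [0.48, 1.02, 0.0], [0.47, 1.06, 0.01]]
translucent thing on table: [[0.56  0.443 0.008]
 [0.569 0.487 0.008]
 [0.551 0.4   0.008]]
rows y .10...; cols x .32...72; #=hidden
0.10 #..#########.....
0.13 #..#########.....
0.16 #..###########...
0.19 #...##########..#
0.22 #...############.
0.25 #...##########...
0.28 #...##########...
0.31 #...##########..#
0.34 #...#######...###
0.37 #.....#####..####
0.40 #.....###....####
0.43 #.....####...####
0.46 #......###..#####
0.49 #.......###.#####
0.52 #.......#.#.#####
0.55 #.......#.#.#####
0.58 #.......#########
0.61 #.......#######
[... 3406 characters left out ...]
 np.int64(164)), (np.int64(437), np.int64(-197), np.int64(163)), (np.int64(452), np.int64(-192), np.int64(157)), (np.int64(467), np.int64(-192), np.int64(155))] [151 149 145]
246 [(np.int64(423), np.int64(-196), np.int64(158)), (np.int64(437), np.int64(-197), np.int64(156)), (np.int64(450), np.int64(-204), np.int64(159)), (np.int64(463), np.int64(-208), np.int64(160))] [132 140 150]
[261 160  19  13  73] [494. 186. 208.]
[265 184  19  30 170] [465. -22. 208.]
[248 186  17  30 151] [408. -24. 208.]
[256 188   7   3  10] [431.  60. 202.]
[259 194   7   3  12] [435.  14. 202.]
[262 201   8   4  13] [438. -29. 202.]
[266 209   7   3  11] [438. -76. 203.]
[268 215  18  13  90] [ 444. -158.  208.]
```

The stand's vertical back faces the camera at y≈-165 mm, with its top at z=0.24, so its slope faces +y towards the rack. The top-view slit shows something at about (0.46, 0.16–0.21). I'll look at that and fit the rack more accurately.

```bash
python3 - <<'E'
from h import *
t=np.load("top1.npz"); P=cloud(t); m=(t["depth"]>0.5)
S=np.zeros((330,760,3),np.uint8)
for (x,y,z),c in zip(P[m],t["frame"][m]):
    if -.3<y<.6 and .3<x<.65:
        cv2.circle(S,(int((y+.3)*840),int((x-.3)*900)),4,(int(c[0])*1,int(c[1]),int(c[2])),-1)
d=np.load("side1.npz"); f=d["frame"]
c=cv2.resize(f[150:205,220:330],(760,260),interpolation=cv2.INTER_CUBIC)
cv2.imwrite("pics/mix.png",np.vstack([cv2.convertScaleAbs(S,alpha=1.6),cv2.convertScaleAbs(c,alpha=1.3)]))
ys=P[m];o=np.argsort(ys[:,1]);
for y0 in np.arange(.06,.6,.02):
    q=(P[...,1]>y0)&(P[...,1]<y0+.02)&m&(P[...,0]>.3)
    if q.sum(): print(round(y0,2),q.sum(),"x",P[q][:,0].min().round(3),P[q][:,0].max().round(3),"z",np.median(P[q][:,2]).round(3),np.median(t["frame"][q],0))
# rack fits
P=cloud(d); ok=(P[...,0]>.37)&(P[...,0]<.6)&(P[...,1]>-.13)&(P[...,1]<.12)
g=ok&(P[...,2]>.203)&(P[...,2]<.216)
for a,b in [(.39,.425),(.45,.49)]:
    Q=P[g&(P[...,0]>a)&(P[...,0]<b)]; print("row",np.polyfit(Q[:,1],Q[:,0],1),Q[:,1].min(),Q[:,1].max(),len(Q))
    h=np.histogram(Q[:,1],np.arange(-.13,.12,.008)); print(h[0])
hsv=cv2.cvtColor(f,cv2.COLOR_BGR2HSV)
om=(hsv[...,0]>5)&(hsv[...,0]<18)&(hsv[...,1]>110)&(hsv[...,2]>120); om[:215]=0;om[235:]=0;om[:,:250]=0;om[:,275:]=0
c=max(cv2.findContours(om.astype(np.uint8),0,1)[0],key=cv2.contourArea); print("stripe",(onplane(d,c[:,0],.163)*1000).round().tolist())
E
```

```text
0.06 46 x 0.368 0.488 z 0.063 [42.  45.5 46.5]
0.08 14 x 0.47 0.486 z 0.001 [13.  13.5 14.5]
0.1 14 x 0.453 0.47 z 0.024 [21.5 22.  22.5]
0.12 15 x 0.453 0.465 z 0.028 [20. 21. 22.]
0.14 14 x 0.452 0.463 z 0.031 [18.5 20.  21. ]
0.16 17 x 0.449 0.464 z 0.03 [21. 22. 23.]
0.18 17 x 0.45 0.466 z 0.031 [18. 19. 21.]
0.2 17 x 0.446 0.469 z 0.029 [20. 22. 22.]
0.22 17 x 0.452 0.468 z 0.03 [20. 22. 23.]
0.24 17 x 0.451 0.465 z 0.03 [20. 22. 22.]
0.26 16 x 0.449 0.464 z 0.032 [21.5 23.5 23.5]
0.28 20 x 0.457 0.487 z 0.003 [13. 15. 15.]
0.3 17 x 0.47 0.49 z -0.003 [18. 19. 20.]
0.32 17 x 0.469 0.487 z -0.0 [19. 19. 20.]
0.34 16 x 0.472 0.484 z 0.0 [15.5 16.5 16.5]
0.36 18 x 0.47 0.486 z -0.0 [17.5 18.5 19. ]
0.38 18 x 0.47 0.487 z -0.001 [17.5 18.  18.5]
0.4 17 x 0.471 0.486 z -0.002 [15. 16. 17.]
0.42 17 x 0.47 0.487 z -0.001 [29. 31. 31.]
0.44 19 x 0.467 0.484 z -0.0 [33. 34. 35.]
0.46 18 x 0.47 0.486 z -0.001 [16.  17.5 17.5]
0.48 19 x 0.47 0.489 z -0.002 [15. 16. 16.]
row [-0.05232421  0.40720938] -0.10155287838845495 0.06299577033447767 130
[ 0  0  0  4 10  6 14  1  1 10  5  7 13  0  3  8  6 13  3  0  5  7  4  9
  1  0  0  0  0  0  0]
row [-0.04742879  0.46435326] -0.12421276276281845 0.06736189366383694 145
[ 2  1  0  3  7  5 13  8  0  8  4  8 16  3  0  9  4 10 11  0  0 13  3 11
  6  0  0  0  0  0  0]
stripe [[433.0, -87.0, 163.0], [429.0, -92.0, 163.0], [426.0, -91.0, 163.0], [422.0, -96.0, 163.0], [419.0, -95.0, 163.0], [416.0, -95.0, 163.0], [413.0, -99.0, 163.0], [410.0, -99.0, 163.0], [407.0, -98.0, 163.0], [404.0, -97.0, 163.0], [403.0, -103.0, 163.0], [405.0, -109.0, 163.0], [408.0, -109.0, 163.0], [411.0, -110.0, 163.0], [413.0, -110.0, 163.0], [416.0, -111.0, 163.0], [420.0, -106.0, 163.0], [422.0, -112.0, 163.0], [425.0, -113.0, 163.0], [429.0, -108.0, 163.0], [432.0, -109.0, 163.0], [433.0, -103.0, 163.0], [434.0, -98.0, 163.0], [435.0, -93.0, 163.0]]
```

View pics/mix.png

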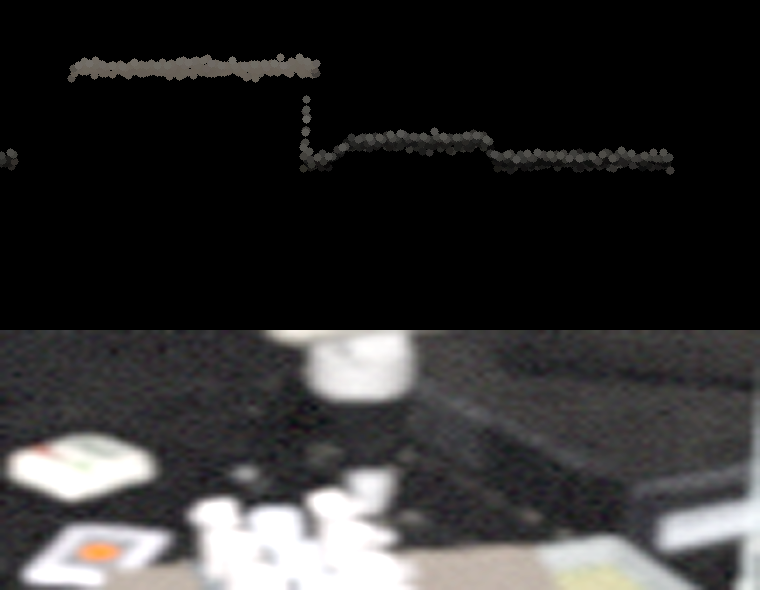

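The slit shows the case top and a black 30 mm high base behind the case (x≈0.46, y 0.10–0.27). In the side view that base carries a white pillar, so it is furniture. I see no further panel. Next I'll refine the rack and check the gripper calls and IK.

```bash
cat >> h.py <<'E'
SX,SY=.444,-.158
r=np.array([-.05,1,0]);r/=np.linalg.norm(r);s=np.array([-r[1],r[0],0])  # rack x,y axes
RO=np.array([.436,0,.155])+r*-.0195
n=np.array([0,1,1])/2**.5;up=np.array([0,-1,1])/2**.5
FT=np.array([SX,SY+.026,.205])
QL=quat(-n,[1,0,0])
def slot(i): return RO+r*(-.0675+.045*(i-1))+[0,0,.008]
def panels(d,thr=105):
    f=cv2.resize(d["frame"],None,fx=4,fy=4,interpolation=cv2.INTER_CUBIC); hsv=cv2.cvtColor(f,cv2.COLOR_BGR2HSV)
    out=[]
    m=((hsv[...,2]>thr)).astype(np.uint8)
    for c in cv2.findContours(m,0,1)[0]:
        if not 1500<cv2.contourArea(c)<40000: continue
        X=onplane(d,(c[:,0]+.5)/4-.5,.007)[:,:2]
        if X[:,0].min()<.25 or X[:,0].max()>.72 or abs(X[:,1]).max()>.65: continue
        (cx,cy),(w,h),a=cv2.minAreaRect((X*1000).astype(np.float32))
        if w>h: w,h,a=h,w,a-90
        if not(48<w<72 and 70<h<100): continue
        while a>90:a-=180
        while a<-90:a+=180
        M=np.zeros(m.shape,np.uint8);cv2.drawContours(M,[c],-1,1,-1)
        dot=((M>0)&(hsv[...,1]>120)&(hsv[...,0]<20)).sum()
        out.append((round(cx),round(cy),round(w),round(h),round(a,1),int(dot)))  # a: short-axis angle
    return out
def F(): return np.array(state()["ft_force"])
def guard(dirn,maxd,lim,step=.001,speed=.03):
    f0=F();p0=np.array(state()["ee_pos"])
    for k in range(1,int(maxd/step)+1):
        move_l(p0+np.array(dirn)*step*k,speed); df=(F()-f0)@np.array(dirn)
        if -df>lim: break
    return k*step,-df
E
python3 - <<'E'
from h import *
d=np.load("side1.npz")
for t in (90,110,130): print(t,panels(d,t))
movej([-.75,-.6,.9,0,1.5,0]); 
movej([-.75,-.1,1.2,0,2.0,-.8])
print(state()["ee_pos"],state()["time"])
E
```

```text
90 [(440, -434, 64, 93, 6.9, 0), (529, -304, 66, 96, 8.4, 0)]
110 [(440, -434, 63, 91, 7.0, 0), (529, -304, 64, 94, 8.4, 0)]
130 [(440, -434, 62, 90, 6.8, 0), (529, -304, 63, 92, 8.1, 0)]
[ 0.40270247 -0.32864768  0.35551422] 8.2667
```

```bash
cat >> h.py <<'E'
def pick(x,y,a):
    a=np.radians(a);q=quat([0,0,-1],[np.cos(a),np.sin(a),0])
    move_to([x,y,.12],q); move_l([x,y,.0105],.12); close(); st=state(); print("grip gap",st["finger_gap"],F().round(1))
    move_l([x,y,.13],.15); hold(.2); print("lifted gap",state()["finger_gap"],"t",state()["time"])
def lay(off=.008):
    # TCP sits 6.5 mm behind panel centre along tool z (toward -z tool = +n)
    c=FT+(.04+off)*up+.004*n; p=c+.0065*n
    p0=np.array(state()["ee_pos"]); move_l([p0[0],p0[1],.36],.2)
    move_to(p+.09*n+.01*up,QL); move_l(p+.02*n,.15); move_l(p+.003*n,.05)
    print("normal",guard(-n,.006,3)); print("down slope",guard(-up,.018,3))
    print("gap",state()["finger_gap"], "rel",((np.array(state()["ee_pos"])-FT)@up).round(4),((np.array(state()["ee_pos"])-FT)@n).round(4))
E
python3 - <<'E'
from h import *
pick(.440,-.431,6.9); lay()
d=shot(); f=d["frame"][150:270,200:340]; cv2.imwrite("pics/lay1.png",cv2.resize(f,None,fx=5,fy=5,interpolation=cv2.INTER_CUBIC))
E
```

```text
grip gap 0.055233760829581285 [-1.2  0.3  0.4]
lifted gap 0.05533410925877095 t 12.0917
normal (0.003, np.float64(3.4196046357834735))
down slope (0.01, np.float64(4.8144118006083945))
gap 0.0552379015392645 rel 0.0386 0.0106
```

View pics/lay1.png

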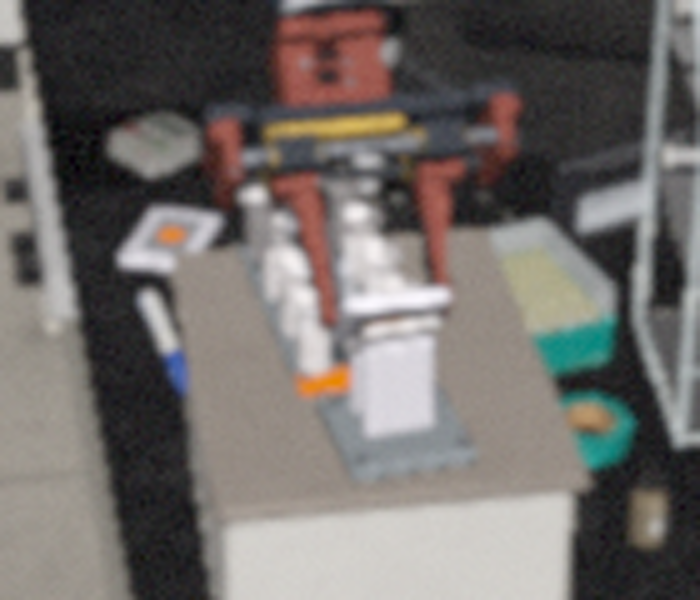

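The panel lies on the stand with its dot towards the slope; orange shows on the underside at (390,322). Contacts came at 10.6 mm along the normal and 38.6 mm up the slope, against an expected 10.5 and 40, so the stand fit is confirmed. Next I'll regrip and hover over slot 4.

```bash
cat >> h.py <<'E'
def regrip(ys):
    gripper_open(); p=np.array(state()["ee_pos"]); move_l(p+.09*n,.15)
    q=quat(-up,[ys,0,0]); t=FT+.061*up+.004*n
    p=np.array(state()["ee_pos"]); move_l([p[0],p[1],.40],.2)
    move_to(t+.12*up,q); move_l(t+.04*up,.15); move_l(t,.06); close(); print("regrip gap",state()["finger_gap"])
    move_l(t+.02*up+.005*n,.05); move_l(t+.10*up+.05*n,.15); print("gap",state()["finger_gap"],"t",state()["time"])
QI=quat([0,0,-1],-s)
def hover(i,dx=0,dy=0,h=.290):
    p=slot(i)+r*dx+s*dy; p[2]=.36; move_to(p,QI); p[2]=h; move_l(p,.15); return p
def mark(d,i,dx=0,dy=0,h=.290):
    f=d["frame"]; x0,y0,w=240,130,80; k=8
    im=cv2.resize(f[y0:y0+70,x0:x0+w],None,fx=k,fy=k,interpolation=cv2.INTER_CUBIC)
    def poly(pts,c):
        q=(proj(d,pts)-[x0,y0]+.5)*k; cv2.polylines(im,[q.astype(np.int32)],True,c,1)
    for j in range(1,5):
        b=slot(j)+[0,0,.047]; poly([b+r*u*.0095+s*v*.0345 for u,v in ((1,1),(1,-1),(-1,-1),(-1,1))],(0,0,255))
    b=slot(i)+r*dx+s*dy; b[2]=h-.061
    poly([b+r*u*.004+s*v*.028 for u,v in ((1,1),(1,-1),(-1,-1),(-1,1))],(0,255,0))
    poly([b-r*.004+s*v*.028+[0,0,z] for v,z in ((1,0),(-1,0),(-1,.08),(1,.08))],(0,255,0))
    return im
E
python3 - <<'E'
from h import *
regrip(1); hover(4); hold(.2)
d=shot(); np.savez("hov.npz",**d); cv2.imwrite("pics/hov1.png",mark(d,4)); print(state()["time"],state()["finger_gap"])
E
```

```text
regrip gap 0.055471204553427605
gap 0.055794653597212515 t 25.9667
27.8583 0.0554809825429133
```

View pics/hov1.png

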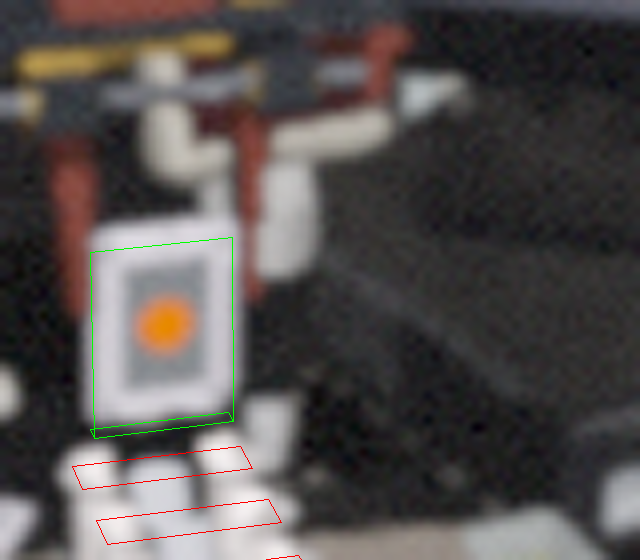

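The dot faces the camera, which is the stripe end, at (165,325) in the 8x crop. The panel sits about 1.9 px higher than predicted, so I'll check the camera bias with depth and the post outlines.

```bash
python3 - <<'E'
from h import *
d=np.load("hov.npz");P=cloud(d);f=d["frame"]
print("TCP",state()["ee_pos"].round(4),"slot4",slot(4).round(4))
hsv=cv2.cvtColor(f,cv2.COLOR_BGR2HSV)
m=(hsv[...,0]<22)&(hsv[...,1]>120)&(hsv[...,2]>110); m[:155]=0;m[185:]=0;m[:,:250]=0;m[:,272:]=0
v,u=np.nonzero(m); print("dot px",u.mean(),v.mean(),"depth pt",np.median(P[m],0).round(4),"pred",(slot(4)-r*.004)[:2].round(4),.269)
# panel face cloud
mm=np.zeros_like(m);mm[160:180,253:268]=1; Q=P[mm]; print("face plane fit y",np.polyfit(Q[:,0],Q[:,1],1).round(4),"zspan", Q[:,2].min().round(3),Q[:,2].max().round(3))
# refine the posts: depth along image columns for nearest (slot1) posts
im=cv2.resize(f[175:235,240:300],None,fx=10,fy=10,interpolation=cv2.INTER_CUBIC)
for j in range(1,5):
    b=slot(j)+[0,0,.047]; q=(proj(d,[b+r*a*.0095+s*w*.0345 for a,w in ((1,1),(1,-1),(-1,-1),(-1,1))])-[240,175]+.5)*10
    cv2.polylines(im,[q.astype(np.int32)],True,(0,0,255),1)
cv2.imwrite("pics/posts.png",im)
E
```

```text
TCP [0.4339 0.0479 0.2911] slot4 [0.4336 0.0479 0.163 ]
dot px 259.64516129032256 168.32258064516128 depth pt [0.4344 0.0447 0.2768] pred [0.4338 0.0439] 0.269
face plane fit y [ 0.1214 -0.0086] zspan 0.238 0.314
```

View pics/posts.png

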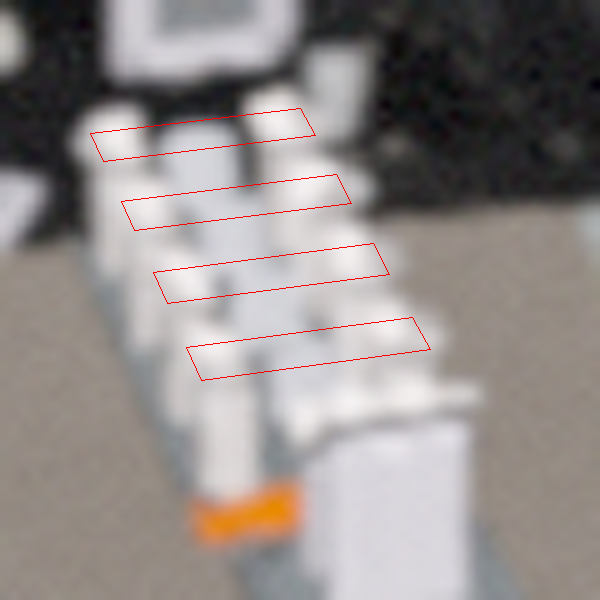

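Depth puts the dot within 1 mm of the robot's prediction in x and y, and the red slot outlines match the posts in x and direction. The panel seems to sit 5–8 mm higher in the grip than planned. I'll do a guarded descent.

```bash
sed -i 's/r\*-.0195/r*-.0185/' h.py; python3 - <<'E'
from h import *
hover(4); f0=F(); p=np.array(state()["ee_pos"])
for z in np.arange(.288,.221,-.002):
    move_l([p[0],p[1],z],.03); f=F()-f0; 
    print(round(z,3),f.round(1).tolist(),round(state()["finger_gap"],4))
    if f[2]>25 or np.hypot(*f[:2])>8 or (z>.245 and f[2]>5): break
print(state()["time"],state()["ee_pos"])
d=shot();cv2.imwrite("pics/ins1.png",cv2.resize(d["frame"][140:220,235:335],None,fx=6,fy=6,interpolation=cv2.INTER_CUBIC))
E
```

```text
0.288 [1.8, 0.3, 0.2] 0.0552
0.286 [0.8, 0.0, 0.2] 0.0561
0.284 [1.2, -0.1, 0.4] 0.0562
0.282 [1.6, -0.4, 0.2] 0.056
0.28 [1.2, 0.4, 0.6] 0.0558
0.278 [1.5, 0.6, 0.8] 0.0556
0.276 [0.2, 0.4, -0.0] 0.0558
0.274 [1.0, -0.5, 0.1] 0.0562
0.272 [0.4, -0.3, 0.8] 0.0556
0.27 [0.5, -0.1, 0.2] 0.0557
0.268 [0.3, -0.3, 0.1] 0.0557
0.266 [0.9, 0.2, 0.4] 0.056
0.264 [0.2, -0.3, -0.5] 0.0558
0.262 [0.7, -0.3, -0.0] 0.0559
0.26 [1.2, -0.8, 0.4] 0.0557
0.258 [2.1, -0.9, 0.9] 0.0557
0.256 [1.2, -1.2, -0.5] 0.0557
0.254 [0.7, -1.5, 0.2] 0.0556
0.252 [1.1, -2.0, -0.2] 0.056
0.25 [1.8, -1.7, -0.4] 0.0555
0.248 [0.9, -2.3, 1.0] 0.0558
0.246 [1.5, -2.6, 2.4] 0.0555
0.244 [2.1, -2.4, 4.9] 0.0557
0.242 [2.4, -3.5, 5.0] 0.0555
0.24 [0.8, -2.3, 6.2] 0.0556
0.238 [3.4, -2.7, 4.3] 0.056
0.236 [2.4, -1.6, 4.1] 0.0558
0.234 [3.3, -0.3, 3.9] 0.0555
0.232 [2.1, -0.7, 5.5] 0.0555
0.23 [2.2, 0.6, 5.8] 0.0556
0.228 [1.5, 0.7, 7.5] 0.056
0.226 [1.6, 0.4, 8.1] 0.056
0.224 [1.6, 1.7, 8.5] 0.0557
0.222 [1.1, 0.8, 7.6] 0.0559
37.3583 [0.433496   0.04926285 0.22278296]
```

```bash
cat >> h.py <<'E'
def push(i,dx=0):
    gripper_open(); p=np.array(state()["ee_pos"]); z0=p[2]; move_l([p[0],p[1],.31],.15); close()
    q=slot(i)+r*dx; move_l([q[0],q[1],.28],.1); f0=F()
    for z in np.arange(.270,.2445,-.001):
        move_l([q[0],q[1],z],.03); fz=(F()-f0)[2]
        if fz>28: break
    print("push end tcp z",state()["ee_pos"][2].round(4),"fz",fz.round(1)); 
    move_l([q[0],q[1],.31],.15); gripper_open(); print("t",state()["time"])
E
python3 - <<'E'
from h import *
push(4)
d=shot();cv2.imwrite("pics/ins1.png",cv2.resize(d["frame"][140:240,235:335],None,fx=6,fy=6,interpolation=cv2.INTER_CUBIC))
print(panels(d,110))
E
```

```text
push end tcp z 0.251 fz 24.4
t 49.3083
[(505, -355, 64, 93, 8.5, 0)]
```

View pics/ins1.png

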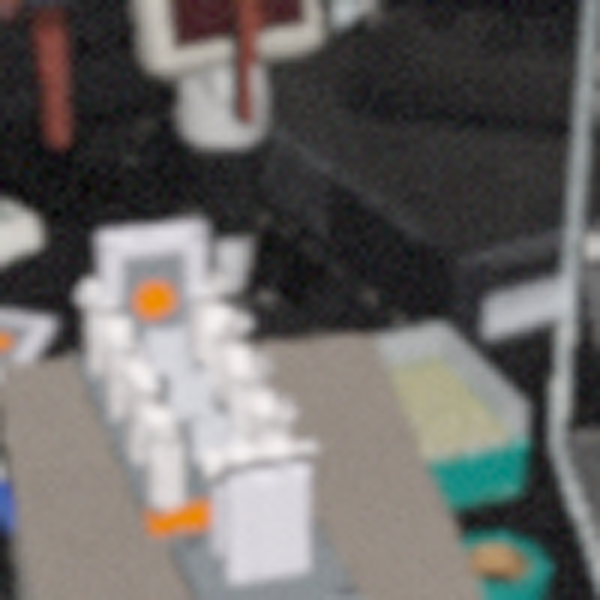

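The first panel is in slot 4 with its dot towards the stripe (155,300). The push ended at TCP z=0.251, exactly the home value. The second panel has been knocked to (505,-355) mm, so I'll take it from there.

```bash
cat >> h.py <<'E'
def insert(i):
    hover(i); f0=F(); p=np.array(state()["ee_pos"]); q=slot(i)
    for z in np.arange(.278,.2225,-.002):
        move_l([q[0],q[1],z],.04); f=F()-f0
        if f[2]>25 or np.hypot(*f[:2])>9 or (z>.250 and f[2]>6):
            print("STOP",z,f.round(1)); return False
    print("inserted",f.round(1),state()["finger_gap"]); return True
E
python3 - <<'E'
from h import *
movej([-.6,-.3,1.3,0,2.0,-.6])
d=shot(); L=[p for p in panels(d,110) if p[1]<-240]; print(L)
x,y,_,_,a,_=L[0]
pick(x/1000,y/1000+.003,a); lay(); regrip(1)
if state()["finger_gap"]>.05 and insert(3): push(3)
d=shot();cv2.imwrite("pics/ins2.png",cv2.resize(d["frame"][140:240,215:335],None,fx=6,fy=6,interpolation=cv2.INTER_CUBIC))
E
```

```text
[(505, -355, 64, 93, 8.5, 0)]
grip gap 0.05561045418883173 [-0.2 -0.7  0.4]
lifted gap 0.055245669333132984 t 54.5833
normal (0.004, np.float64(8.510938156364881))
down slope (0.004, np.float64(4.092664802112221))
gap 0.05592266266425019 rel 0.0443 0.0105
regrip gap 0.05564840164558341
gap 0.055415920074083615 t 66.9
inserted [1.2 7.6 5.7] 0.05592213688662535
push end tcp z 0.2509 fz 26.5
t 87.5167
```

View pics/ins2.png

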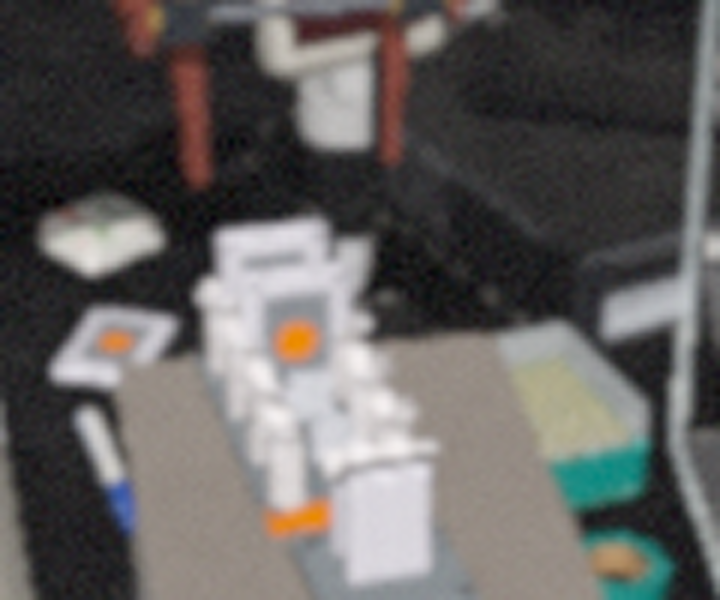

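Slots 3 and 4 hold panels with their dots facing the stripe. Now I'll measure the dot-up panel on the left.

```bash
python3 - <<'E'
from h import *
d=shot(); np.savez("c.npz",**d)
k=8;x0,y0=218,184;f=d["frame"][y0:y0+28,x0:x0+30]
im=cv2.resize(f,None,fx=k,fy=k,interpolation=cv2.INTER_CUBIC)
hsv=cv2.cvtColor(im,cv2.COLOR_BGR2HSV)
back=lambda p:(np.array(p)+.5)/k-.5+[x0,y0]
o=(hsv[...,0]<22)&(hsv[...,1]>110)&(hsv[...,2]>100); v,u=np.nonzero(o); dc=back([u.mean(),v.mean()]); print("dot",dc,onplane(d,dc,.008).round(4),len(u))
m=((im.min(2)>105)|o).astype(np.uint8); n_,l,st,_=cv2.connectedComponentsWithStats(m)
cs=cv2.findContours(m,0,1)[0]; c=max([c for c in cs],key=lambda c:cv2.contourArea(c) if cv2.pointPolygonTest(c,(float(u.mean()),float(v.mean())),False)>=0 else 0)
X=onplane(d,back(c[:,0]),.007)[:,:2]; rr=cv2.minAreaRect((X*1000).astype(np.float32)); print(rr)
ap=cv2.approxPolyDP((X*1000).astype(np.float32).reshape(-1,1,2),6,True)[:,0]; print(ap.round().tolist())
big=cv2.resize(f,(750,700),interpolation=cv2.INTER_CUBIC)
cv2.drawContours(big,[(c*700/(28*k)).astype(np.int32)],-1,(0,0,255),1);cv2.imwrite("pics/c.png",big[:600])
P=cloud(d)
for uv in ((236,196),(240,200)): print(P[uv[1],uv[0]].round(3))
E
```

```text
dot [233.83556867 196.53245708] [[0.3838 0.362  0.008 ]] 699
((384.59552001953125, 329.6972351074219), (163.7404327392578, 96.14873504638672), 80.9128189086914)
[[377.0, 413.0], [337.0, 326.0], [375.0, 298.0], [373.0, 251.0], [419.0, 241.0], [434.0, 335.0], [411.0, 336.0], [427.0, 386.0], [408.0, 404.0]]
[0.392 0.357 0.012]
[0.372 0.071 0.16 ]
```

View pics/c.png

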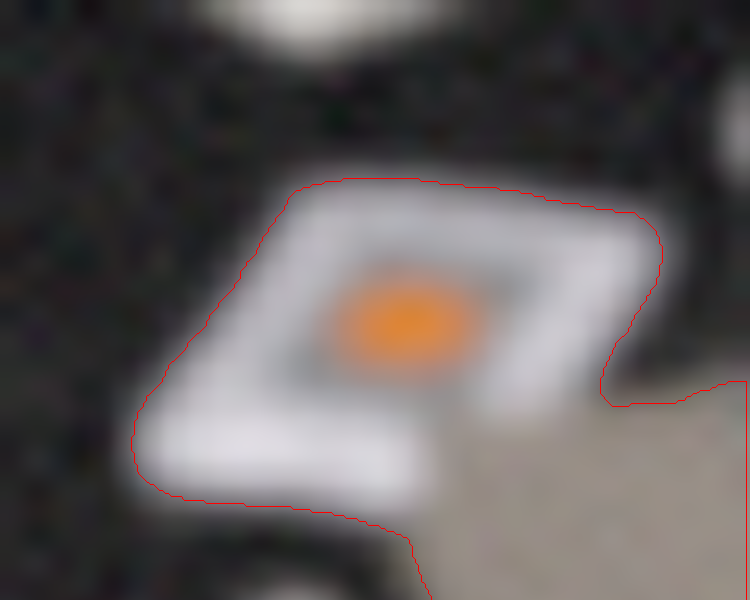

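```bash
python3 - <<'E'
from h import *
d=np.load("c.npz"); W=lambda p:onplane(d,(np.array(p,float)+.5)/25-.5+[218,184],.008)[:,:2]*1000
for nm,a in dict(left=[(290,195),(165,375)],top=[(340,180),(630,212)],right=[(655,270),(610,360)],near=[(180,500),(320,510)],win_l=[(340,265),(285,370)]).items():
    w=W(a); v=w[1]-w[0]; print(nm,w.round().tolist(),"ang",np.degrees(np.arctan2(v[1],v[0])).round(1)%180)
for uv in ((0,0),):
    for a in (-30,-20,0,150,160): pass
for ang in range(-60,61,10):
    a=np.radians(ang)
    for sg in (1,-1):
        q=quat([0,0,-1],[sg*np.cos(a),sg*np.sin(a),0]); j=inverse_kinematics([.383,.358,.0105],q); print(ang,sg,None if j is None else j.round(2)) if ang%20==0 else 0
E
```

```text
left [[371.0, 408.0], [344.0, 354.0]] ang 63.8
top [[379.0, 411.0], [424.0, 392.0]] ang 156.0
right [[425.0, 372.0], [414.0, 345.0]] ang 67.3
near [[342.0, 315.0], [363.0, 308.0]] ang 160.6
win_l [[376.0, 383.0], [363.0, 352.0]] ang 68.0
-60 1 [ 0.69 -0.04  1.76 -0.    1.42  1.73]
-60 -1 [ 0.69 -0.04  1.76 -0.    1.42 -1.41]
-40 1 [ 0.69 -0.04  1.76 -0.    1.42  1.38]
-40 -1 [ 0.69 -0.04  1.76 -0.    1.42 -1.76]
-20 1 [ 0.69 -0.04  1.76 -0.    1.42  1.04]
-20 -1 [ 0.69 -0.04  1.76 -0.    1.42 -2.11]
0 1 [ 0.69 -0.04  1.76 -0.    1.42  0.69]
0 -1 [ 0.69 -0.04  1.76 -0.    1.42 -2.45]
20 1 [ 0.69 -0.04  1.76 -0.    1.42  0.34]
20 -1 None
40 1 [ 0.69 -0.04  1.76 -0.    1.42 -0.01]
40 -1 None
60 1 [ 0.69 -0.04  1.76 -0.    1.42 -0.36]
60 -1 None
```

Panel C's short axis is at about -24° and its centre at about (383,359) mm; the dot, the edges and depth agree within about 5 mm. I'll cross at z=0.5 to clear the display device behind the case.

```bash
sed -i 's/print("down slope",guard(-up,.018,3))/move_l(np.array(state()["ee_pos"])+.0007*n,.03); print("down slope",guard(-up,off+.012,4))/' h.py; python3 - <<'E'
from h import *
QD=quat([0,0,-1],[1,0,0])
move_l([.42,0,.47],.2)
a=np.radians(-24);q=quat([0,0,-1],[np.cos(a),np.sin(a),0])
move_to([.383,.359,.47],q); move_l([.383,.359,.16],.2); f0=F(); move_l([.383,.359,.06],.1); print((F()-f0).round(1))
move_l([.383,.359,.03],.06); print((F()-f0).round(1))
if abs(F()-f0).max()<4:
    pick(.383,.359,-24); 
    p=np.array(state()["ee_pos"]); move_l([.383,.359,.47],.2); d=shot(); print("gap",state()["finger_gap"],state()["time"])
    f=d["frame"];np.savez("c2.npz",**d);cv2.imwrite("pics/c2.png",cv2.resize(f[60:240,190:340],None,fx=3.3,fy=3.3,interpolation=cv2.INTER_CUBIC))
E
```

```text
[0.2 0.  0.3]
[0.2 0.4 0.2]
grip gap 0.05560826073439813 [ 0.1 -0.4  1.7]
lifted gap 0.05600977490249303 t 96.6833
gap 0.05566177985130553 98.5833
```

View pics/c2.png

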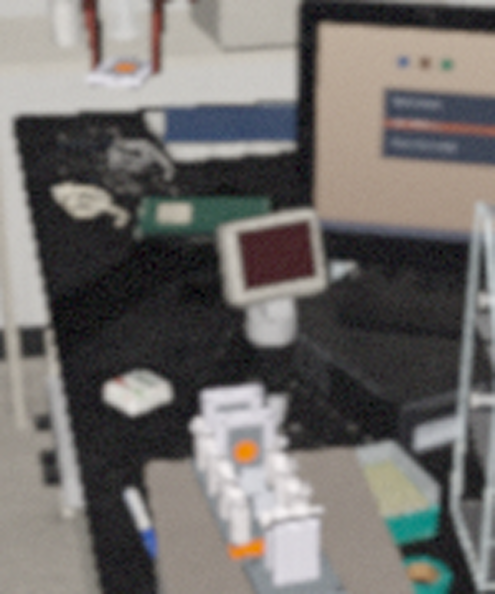

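The panel is held dot up at (122,68), and the display device is well clear. On to the stand and slot 2.

```bash
python3 - <<'E'
from h import *
QD=quat([0,0,-1],[1,0,0])
move_to([.42,.0,.47],QD); lay(.014); regrip(-1)
ok=state()["finger_gap"]>.05 and insert(2)
if ok: push(2)
d=shot();np.savez("e.npz",**d);cv2.imwrite("pics/ins3.png",cv2.resize(d["frame"][140:240,215:335],None,fx=6,fy=6,interpolation=cv2.INTER_CUBIC)); print(panels(d,110),state()["time"])
E
```

```text
normal (0.003, np.float64(3.7108249410371443))
down slope (0.018000000000000002, np.float64(6.630325474370597))
gap 0.05518998773370384 rel 0.037 0.0114
regrip gap 0.05505855826574686Traceback (most recent call last):
  File "<stdin>", line 3, in <module>
  File "h.py", line 71, in regrip
    move_l(t+.02*up+.005*n,.05); move_l(t+.10*up+.05*n,.15); print("gap",state()["finger_gap"],"t",state()["time"])
                                 ~~~~~~^^^^^^^^^^^^^^^^^^^^
bench.IKError: the arm cannot follow that straight line within its joint ranges
```

```bash
python3 - <<'E'
from h import *
t=FT+.061*up+.004*n
for k in (.12,.10,.07):
    try: move_l(t+k*up,.15); print("up",k); break
    except Exception as e: print(k,e)
st=state(); print(st["finger_gap"],st["joint_pos"].round(2),st["ee_pos"].round(3))
move_to([.444,-.2,.40],QI); print(state()["finger_gap"],state()["time"])
ok=insert(2)
if ok: push(2)
d=shot();np.savez("e.npz",**d);cv2.imwrite("pics/ins3.png",cv2.resize(d["frame"][140:240,215:335],None,fx=6,fy=6,interpolation=cv2.INTER_CUBIC)); print(panels(d,110),state()["time"])
E
```

```text
up 0.12
0.05593308727910077 [-0.89  0.28  1.01  0.7   2.38  2.64] [ 0.444 -0.257  0.335]
0.055776204529879025 118.6167
inserted [2.5 3.5 6.7] 0.055717716373910695
push end tcp z 0.2509 fz 25.5
t 139.025
[] 139.075
```

View pics/ins3.png

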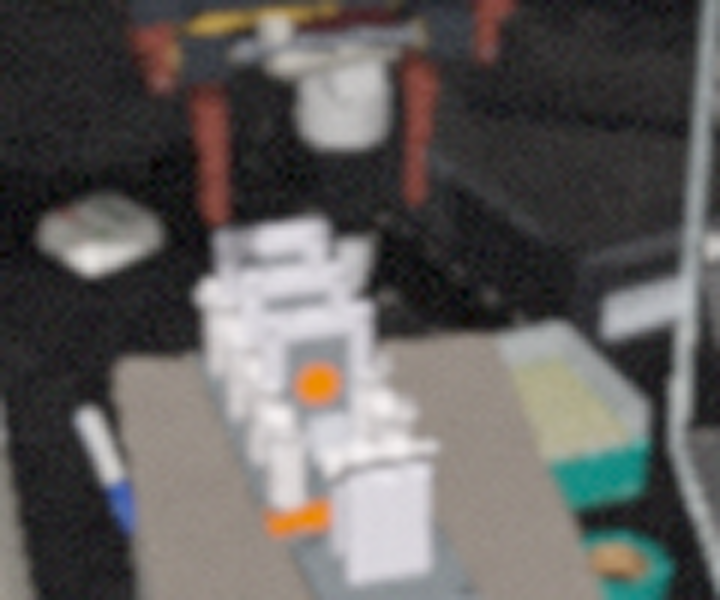

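All three panels are home; each push stopped at z=0.251. I'll retract clear and do a last look, also checking the grey spot and slit pixels where a fourth panel could hide.

```bash
python3 - <<'E'
from h import *
p=state()["ee_pos"]; move_l([p[0]-.03,p[1],.45],.2); movej([-.9,-.6,.9,0,1.5,0]); hold(.3)
d=shot(); np.savez("fin.npz",**d); P=cloud(d)
hsv=cv2.cvtColor(d["frame"],cv2.COLOR_BGR2HSV); o=((hsv[...,0]<22)&(hsv[...,1]>130)&(hsv[...,2]>110)).astype(np.uint8); o[:150]=0
n_,l,st,ce=cv2.connectedComponentsWithStats(o)
for i in range(1,n_):
    if st[i,4]>6 and 240<ce[i][0]<330 and ce[i][1]<240: print("orange",ce[i].round(1),st[i,4],P[l==i].mean(0).round(3))
for j in (2,3,4):
    b=slot(j)-r*.004; q=proj(d,b+[0,0,.072])[0].round().astype(int); w=P[q[1]-1:q[1]+1,q[0]-4:q[0]+5].reshape(-1,3)
    print("slot",j,"face along r rel",(((w-slot(j))@r).mean()*1000).round(1)," s",(((w-slot(j))@s).mean()*1000).round(1),"yaw slope",np.polyfit((w-slot(j))@s,(w-slot(j))@r,1)[0].round(3))
s1=np.load("side1.npz");P1=cloud(s1); print("grey thing",P1[180:188:2,272:277:2].round(2).tolist(), s1["frame"][184,273])
t=np.load("top1.npz");PT=cloud(t);m=t["depth"]>.5
for y0 in np.arange(.4,.48,.01):
    q=m&(PT[...,1]>y0)&(PT[...,1]<y0+.01)&(PT[...,0]>.3); print(round(y0,2),t["frame"][q].max(0),PT[q][:,2].mean().round(4),end=" ; ")
print(state()["time"],state()["ee_pos"]); cv2.imwrite("pics/fin.png",cv2.resize(d["frame"][130:390,190:440],None,fx=2.3,fy=2.3,interpolation=cv2.INTER_CUBIC))
E
```

```text
orange [267.5 203.5] 30 [ 0.44  -0.045  0.205]
orange [264.6 226.2] 32 [ 0.42  -0.103  0.164]
slot 2 face along r rel -4.8  s -0.3 yaw slope -0.031
slot 3 face along r rel -4.5  s 1.0 yaw slope -0.043
slot 4 face along r rel -72.7  s 15.9 yaw slope -4.296
grey thing [[[0.5, 0.18, 0.17], [0.51, 0.18, 0.16], [0.58, 0.47, 0.0]], [[0.5, 0.17, 0.16], [0.51, 0.18, 0.16], [0.58, 0.46, 0.0]], [[0.5, 0.18, 0.15], [0.51, 0.17, 0.15], [0.57, 0.44, 0.0]], [[0.5, 0.19, 0.14], [0.51, 0.18, 0.14], [0.57, 0.43, 0.0]]] [188 187 188]
0.4 [43 46 47] -0.0021 ; 0.41 [44 47 48] -0.0013 ; 0.42 [44 47 48] 0.0009 ; 0.43 [57 63 65] -0.0024 ; 0.44 [61 67 69] 0.002 ; 0.45 [47 53 55] -0.0014 ; 0.46 [43 46 47] -0.0023 ; 0.47 [44 46 48] 0.0001 ; 142.15 [ 0.26296325 -0.27645217  0.89180426]
```

View pics/fin.png

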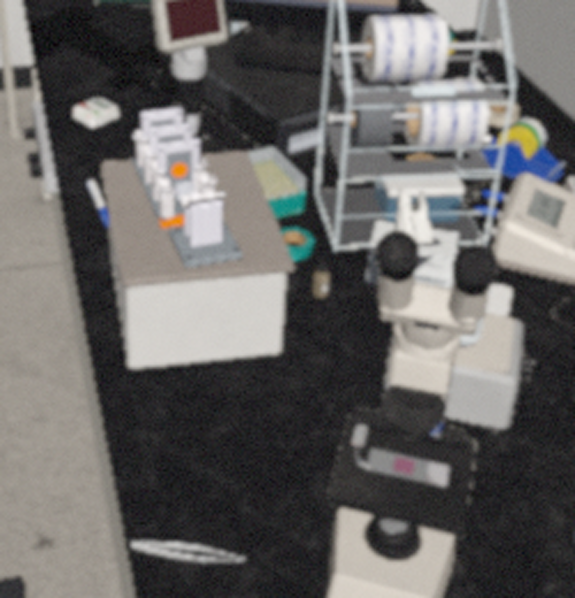

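The final view shows three panels upright in the rack at about (165,120), (172,140) and (180,160). No panel is left on the visible worktop, and the timer, marker, tape, vial and forceps sit where they were. The grey spot is the display's pillar.

```bash
python3 - <<'E'
from bench import *
hold(.5); print(state()["time"],state()["dq"]); print(job_done())
E
```

```text
142.65 [ 3.20874562e-04  5.55302913e-04 -2.24788100e-04 -4.99465193e-04
 -8.19241471e-04  5.41228571e-05]
the job is handed in; nothing more can be done
None
```

I put the three panels I could find into slots 4, 3 and 2 and handed the job in at 142.7 s, with the arm clear of everything. I regripped each panel on the stand first. Two were lying dot down, and one of those was knocked aside mid-run and measured again. The third was dot up and needed a half turn.

**Checks that agreed:**
- Each panel stopped the final push at TCP z = 0.251 m, which is the fully home height.
- Depth on the visible faces in slots 2 and 3 put them within 1 mm of where they should be, with yaw errors of 0.03–0.04 rad.
- Each panel's dot was seen facing the striped end when it went in.

**Checks that failed or stay open:**
- **Slot 4:** the final depth check failed because the panels in front hide it. Its seat rests on the push height and the earlier picture.
- **Fourth panel:** the top camera was blocked by furniture, leaving a narrow strip behind the case and display unseen. I saw no sign of a fourth panel, but could not rule one out there. I did not probe it because the display was too close.
- **Petri dish:** I never located it. I noticed no contact with it.
- **First panel's grip:** the camera showed it about 5–8 mm higher in the grip than planned. The guarded insertion and top push made up for that.

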